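# Close the voucher batch and stamp it

## Task

Close the batch of voucher books: lay the buff cover book, printed side up and without dropping it, squarely on top of the pile of two blue books (its red spine may be at either end), and let go of it. Then take the self-inking stamp by its cap and press it in the empty printed box: upright, centred on the box and lined up with it (either way round), the cap gently pushed almost all the way down. Finish still holding the stamp pressed there so that the ink takes; make no print anywhere else or before the pile is complete, and do not disturb the mug, spectacles or phone.

Things in the scene. Friction and masses are not known exactly. Their poses are not given: they have to be found in the camera images.
- book_low: Lower of two identical blue voucher books that lie as a pile on the desk, one squarely on the other. A stiff flat block 140 mm long (its x), 56 mm wide (its y), 14 mm thick, about 100 g, black spine tape at its +x end. Origin: centre of its underside; z up.
- book_mid: Upper book of that pile, same size and make (140 x 56 x 14 mm, x along its length). Origin: centre of its underside, 14 mm above the desk; its top face is 28 mm above the desk.
- cover_book: The cover book that goes on top of the pile: same size as the blue ones (140 x 56 x 14 mm, x along its length, about 100 g) but buff, with a dark red spine tape at its +x end, ruled lines and an empty off-white box, outlined in black, printed on its top face. Lies flat on the desk, printed side up. Origin: centre of its underside; z up.
- cover_centre (a point): Centre of the cover book, 7 mm above its underside; the place to grasp it, across its 56 mm width (along its y).
- stamp_box (a point): Centre of the printed box on the cover book's top face: 14 mm above the underside and 25 mm from the book's centre toward its -x end (away from the red spine). The box is 62 mm along the book's x and 36 mm along its y; axes as the book's.
- stamp: Self-inking hand stamp, standing upright on the desk: a black foot frame 60 mm (its x) by 34 mm (its y) that stands on the paper, and over it a black cap with a red crown, 93 mm tall in all, about 110 g. Origin: centre of the foot's underside; z up. Its print is 44 x 18 mm, centred under the foot.
- stamp_grip (a point): Point on the stamp's axis inside the cap, at the height to grip: 64 mm above the foot's underside with the cap up. It moves with the cap. The cap has flat faces 31 mm apart (along y) and is 56 mm long (along x); it reaches from 28 to 93 mm above the underside with the cap up.
- stamp_cap (a joint): How far the cap is pressed down on the foot, m: 0 up (at rest), 0.012 at its stop. A spring resists it: about 4 N to start it moving, rising by 0.5 N a mm to about 10 N at the stop. The stamp prints when it is pressed past about 0.008.
- mug: Bystander: dark blue mug, 82 x 114 x 91 mm, on a leather coaster at the left. Origin: centre of its underside.
- spectacles: Bystander: reading glasses, 145 x 136 x 43 mm, standing open at the far left. Origin: centre, at the desk.
- smartphone: Bystander: black phone, 148 x 72 x 8 mm, lying at the right. Origin: centre of its underside.
Things that resemble listed ones, but are neither listed nor needed, are in the scene too. Several things look just like the stamp: the one meant starts farthest from the robot's base.

How it is judged:
By the outcome, as a careful person would: the job done as asked, in the order asked, and still so for the second after the job is handed in, while the arm keeps its last pose, push and grip.
It also fails if it takes over 51 s, if anything falls off the work surface, if the arm or the gripper's body presses on something with over 40 N, if the wrist force passes 120 N, or if a joint passes its speed limit or range.

## Robot

A 6-joint arm with a two-finger parallel gripper is mounted at the origin on the work surface; the furniture and walls round the work are solid. World frame = base frame: x ahead of the robot, y to its left, z up, the work surface at z = 0. Lengths are in m, angles in degrees, forces in N, time in s.
With the tool pointing down it reaches from about 0.275 to 1 m from the base axis. Payload 8.4 kg.
Tool frame: the origin (TCP) lies between the finger pads; the fingertips stand 19 mm ahead of it and the grasp point (between the pads) is the TCP; z points along the fingers, y is the direction in which the jaws open and shut (so a half turn about z gives the same grasp; the last joint's range is limited). The gripper opens to 85 mm and grips with 20 to 120 N. Pads are 22 mm wide; open, the fingers measure 114 mm over their backs; the gripper's body (76 mm by 85 mm) begins 54 mm behind the grasp point. The pads swing forward as they close: fully open they stand 13 mm farther back than shut.
Start: joints at [-64.481, 20.225, 93.587, -0, 66.188, -0.138], TCP at [0.271, -0.563, 0.25] pointing down, gripper open.
Joint ranges: [-150.9, 150.9], [-52.94, 120.26], [3.33, 152.33], [-74.26, 254.26], [0, 154.13], [-172.89, 172.89]. Speed limits (degrees/s): [127.2, 127.2, 159.86, 180, 180, 180].

## Interface

Orientations are given as [roll, pitch, yaw] about the fixed x, y, z axes, in that order (R = Rz(yaw) Ry(pitch) Rx(roll)).
In Python, from cell import status, optics, order gives the robot as it stands. The module is installed in compiled form; this text tells all that it offers.
- The arm moves only by the tool send_rows, never from a script. Its arguments are lists of equal length, an entry for each row: "travel": the shift along the world's x, y, z in cm, a list of three; "rot": the turn, a rotation vector about the world's x, y, z in degrees, a list of three. A call has 1 to 8 rows; each row is the pose to reach, as a shift and turn from the pose commanded when the call began; what a row does not reach only later rows make up. A row lasts 1/10 s, in which the tool goes at most 50 mm and 8.59 degrees, less where a joint would pass 70% of its speed; a pose out of reach is approached as far as the arm can. A call with a gripper value outside its range is refused whole. "gripper" is the gripper command: -1 is fully open, 1 is shut, values between are in proportion, set as the call begins (left out, the last holds). The fingers move at their own pace and stop on an object; "grip_force" is the grip in N (left out, the last holds). Time passes only in rows, so rows that repeat a pose let the fingers close. It gives the time, the measured TCP pose, the force and the opening at its end, in the units of the state.
- status.get_state(): the state, without advancing time (a new reading comes with each control period).
- optics.capture(name): name is "side" or "top"; returns a dict with "color" (480x640x3 uint8, blue, green, red), "z_map" (480x640 float32, m along the optical axis (not along the pixel's ray), 0 where there is no reading), "camera_matrix" (3x3 intrinsics, pixels), "distortion" ([k1, k2, p1, p2, k3] as OpenCV has them; the pictures are not rectified), "world_to_cam" (4x4, takes a point from world to camera coordinates). Camera axes: x right, y up, looking along -z (the intrinsics and any distortion apply to the point x, -y, -z); pixel columns grow to the right and rows downward; lengths in m; the calibration is good to about 2 mm. A picture is of the moment at which its call begins.
- order.finish_job(): hands the job in, once; it reports no verdict.
The state is a dict: "time": time; "q": joint angles; "qvel": joint speeds; "joint_efforts": joint torques, N m; "tcp_pos": TCP position; "ee_rot": TCP orientation; "wrist_force": force on the tool from outside, world axes, zero at the start; "wrist_torque": the same for the moment, N m; "opening": finger opening in m.
Only numpy, scipy, OpenCV 4.12 (cv2) and the standard library are available. Lean on these libraries where they do the work, as an engineer would, in place of code of your own. Each camera call takes 0.05 s, during which the arm holds its last target.

## Working session

There is one attempt and no reset: what is moved stays moved. The work goes in short steps, Python scripts to look and compute and a tool call to move; the robot and the scene stay as the last step left them, time stands still between calls to the robot, and variables do not carry over. Pictures are saved under pics/ and viewed, and the job is handed in when it is done.

Besides the shell and the picture viewer there is one more tool, called after ">>>" by a JSON object that holds its "fn" and its "kwargs". send_rows: Moves the arm, as the interface text tells. Its arguments: {"type":"object","properties":{"travel":{"type":"array"},"rot":{"type":"array"},"gripper":{"type":"number"},"grip_force":{"type":"number"}},"required":["travel","rot"]}

```bash
mkdir -p pics; python3 - <<'E'
from cell import status, optics
import cv2,pickle
s=status.get_state();print(s)
for n in("top","side"):
    c=optics.capture(n);pickle.dump(c,open(n+"0.pkl","wb"));cv2.imwrite(f"pics/{n}0.png",c["color"]);print(n,c["camera_matrix"],c["distortion"],c["world_to_cam"])
E
```

```text
{'time': 0.0, 'q': array([-6.44814870e+01,  2.02645930e+01,  9.36315506e+01, -3.79289633e-04,
        6.61867982e+01, -1.36398899e-01]), 'qvel': array([-0.05985289,  0.09459887,  0.03835169,  0.03434629, -0.0491903 ,
       -0.0029449 ]), 'joint_efforts': array([-1.16462135e-03, -6.05257416e+01, -3.42063403e+01, -7.06985020e-05,
        9.58168617e-03,  1.32217458e-06]), 'tcp_pos': array([ 0.27040038, -0.56295777,  0.24952022]), 'ee_rot': array([-1.79917058e+02,  1.49324514e-04,  2.56550654e+01]), 'wrist_force': array([-0.59911103,  0.51924222,  0.5880866 ]), 'wrist_torque': array([0.04567971, 0.00542997, 0.00054212]), 'opening': 0.08533213568284344}
top [[624.74064323   0.         314.92807279]
 [  0.         624.74064323 243.39229848]
 [  0.           0.           1.        ]] [-0.16837017  0.          0.          0.          0.        ] [[-0.02147123 -0.9995877  -0.0190634   0.00435454]
 [ 0.98734349 -0.02419744  0.15673962 -0.45782282]
 [-0.15713628 -0.01545673  0.98745596 -1.74130271]
 [ 0.          0.          0.          1.        ]]
side [[475.22561037   0.         323.06038284]
 [  0.         475.22561037 241.43322419]
 [  0.           0.           1.        ]] [-0.06410705  0.          0.          0.          0.        ] [[-9.96273701e-01 -8.62416457e-02  1.04418789e-03  4.77728238e-01]
 [ 5.68024092e-02 -6.46981620e-01  7.60386921e-01 -9.33054663e-02]
 [-6.49014491e-02  7.57612805e-01  6.49469507e-01 -1.16130027e+00]
 [ 0.00000000e+00  0.00000000e+00  0.00000000e+00  1.00000000e+00]]
```

View pics/top0.png

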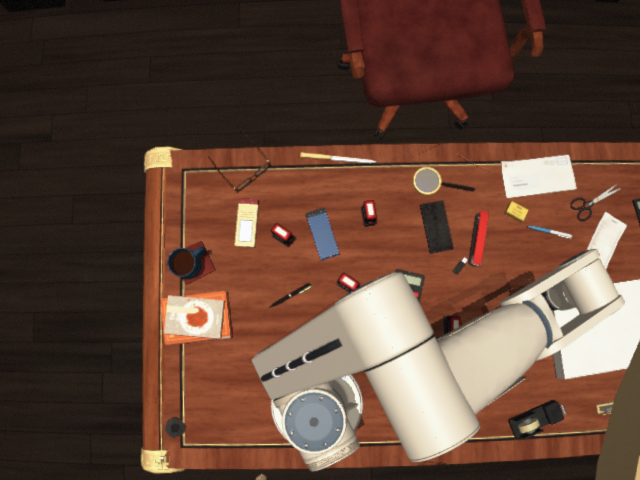

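View pics/side0.png

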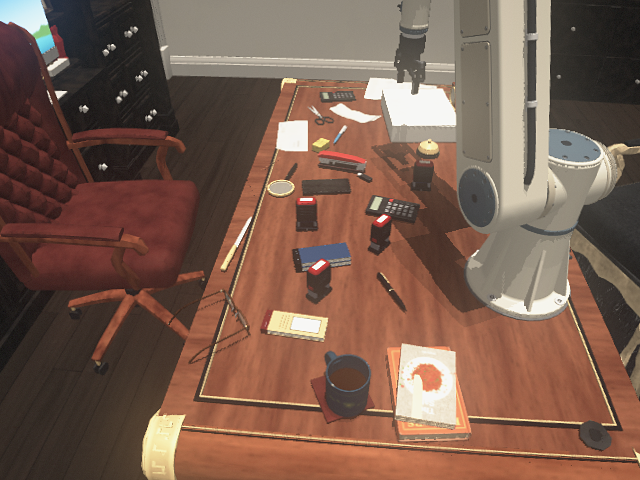

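Top view: the buff cover is at (246,225), the blue pile at (322,233) and the phone at (436,226). Stamp candidates are at (282,234), (370,211), (348,283), and perhaps (452,325), which is partly under the arm. Next I measure them.

```bash
cat > h.py <<'E'
import numpy as np,cv2,pickle
def ray(c,uv):
    uv=np.asarray(uv,float).reshape(-1,1,2)
    n=cv2.undistortPoints(uv,c["camera_matrix"],c["distortion"]).reshape(-1,2)
    T=c["world_to_cam"];R=T[:3,:3];o=-R.T@T[:3,3]
    d=np.c_[n[:,0],-n[:,1],-np.ones(len(n))]@R
    return o,d
def onz(c,uv,z):
    o,d=ray(c,uv);t=(z-o[2])/d[:,2];return o+d*t[:,None]
def proj(c,P):
    P=np.asarray(P,float).reshape(-1,3);T=c["world_to_cam"];p=P@T[:3,:3].T+T[:3,3]
    p=p*[1,-1,-1];return cv2.projectPoints(p.reshape(-1,1,3),np.zeros(3),np.zeros(3),c["camera_matrix"],c["distortion"])[0].reshape(-1,2)
def pts(c):
    z=c["z_map"];v,u=np.mgrid[:480,:640];uv=np.c_[u.ravel(),v.ravel()].astype(float)
    o,d=ray(c,uv);return (o+d*z.reshape(-1,1)).reshape(480,640,3)
E
python3 - <<'E'
from h import *
c=pickle.load(open("top0.pkl","rb"));s=pickle.load(open("side0.pkl","rb"))
print(proj(c,[0,0,0]))
for uv in [(282,234),(370,211),(348,283),(452,325)]:
    p=onz(c,uv,.09)[0];print(uv,p,np.hypot(*p[:2]),pts(c)[uv[1],uv[0]],proj(s,p))
for uv in[(246,225),(322,233),(436,226),(185,262)]:print(uv,onz(c,uv,.014),pts(c)[uv[1],uv[0]])
im=c["color"][180:300,220:420];cv2.imwrite("pics/crop0.png",cv2.resize(im,None,fx=4,fy=4,interpolation=2))
im=s["color"][180:360,230:430];cv2.imwrite("pics/crop1.png",cv2.resize(im,None,fx=3.3,fy=3.3,interpolation=2))
E
```

```text
[[316.47219981 405.73699511]]
(282, 234) [0.47778965 0.0835803  0.09      ] 0.4850449680224991 [0.47730568 0.08339075 0.09275114] [[320.66576221 264.42711573]]
(370, 211) [ 0.53666513 -0.16209903  0.09      ] 0.5606117677555618 [ 0.53531016 -0.16161306  0.09643618] [[306.90926755 199.8007917 ]]
(348, 283) [ 0.3375346  -0.09495645  0.09      ] 0.35063703571746174 [ 0.33713489 -0.09480234  0.09427596] [[382.45430351 219.32442505]]
(452, 325) [ 0.21535949 -0.37503367  0.09      ] 0.43246961291756475 [ 0.2153483  -0.37492996  0.09051686] [[422.87593031 163.77045114]]
(246, 225) [[0.52036372 0.19338163 0.014     ]] [0.52069995 0.19360491 0.01225198]
(322, 233) [[ 0.49120964 -0.02689541  0.014     ]] [ 0.48829793 -0.02695821  0.03054883]
(436, 226) [[ 0.50380837 -0.35822154  0.014     ]] [ 0.50511562 -0.35952587  0.00685796]
(185, 262) [[0.41592145 0.37220902 0.014     ]] [0.41047565 0.36289996 0.05476641]
```

View pics/crop0.png

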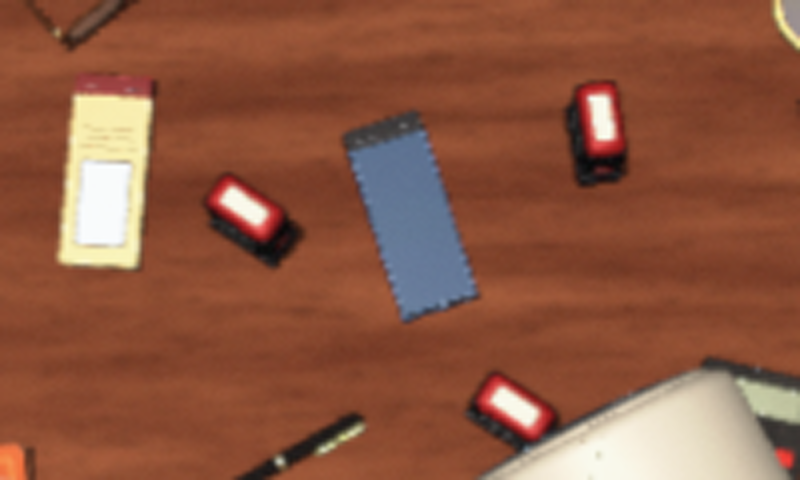

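View pics/crop1.png

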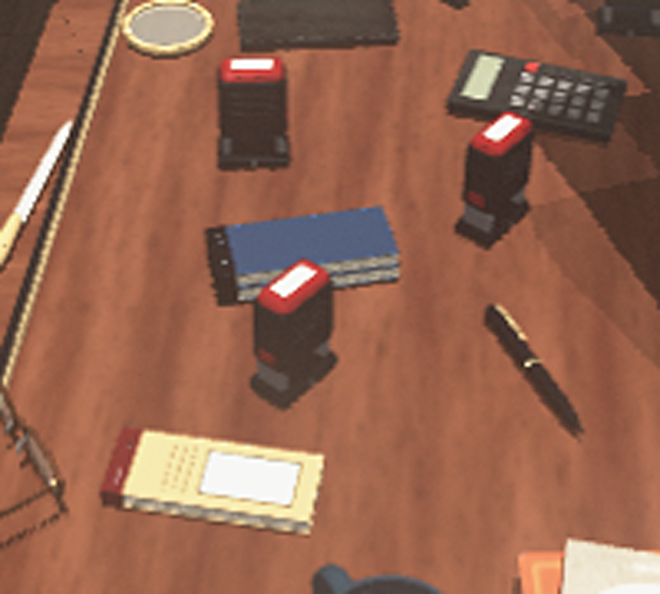

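Target stamp is the one at top (370,211) / side (307,200): 0.561 m from the base, against 0.485 and 0.351 for its look-alikes. The object at (452,325), 0.43 m, is a different stamp with a cream knob. Next I take precise poses.

```bash
cat >> h.py <<'E'
def rect(c,mask,z,win):
    u0,v0,u1,v1=win;m=np.zeros_like(mask);m[v0:v1,u0:u1]=mask[v0:v1,u0:u1]
    cs=cv2.findContours(m,cv2.RETR_EXTERNAL,cv2.CHAIN_APPROX_NONE)[0];k=max(cs,key=cv2.contourArea)
    P=onz(c,k.reshape(-1,2),z)[:,:2]
    (x,y),(w,h),a=cv2.minAreaRect((P*1000).astype(np.float32))
    if w<h:w,h,a=h,w,a+90
    return np.array([x,y])/1000,(w,h),a%180
E
python3 - <<'E'
from h import *
c=pickle.load(open("top0.pkl","rb"));s=pickle.load(open("side0.pkl","rb"))
def M(c):
    b,g,r=[c["color"][...,i].astype(int) for i in range(3)]
    hsv=cv2.cvtColor(c["color"],cv2.COLOR_BGR2HSV)
    H,S,V=[hsv[...,i].astype(int) for i in range(3)]
    buff=((r>150)&(g>130)).astype(np.uint8)*255
    box=((r>180)&(b>180)).astype(np.uint8)*255
    blue=((b>r+20)).astype(np.uint8)*255
    red=(((r>110)&(g<60)&(b<70)&(r>2.3*g))|((r>170)&(b>150))).astype(np.uint8)*255
    return buff,box,blue,red
bu,bx,bl,rd=M(c)
print("cover",rect(c,bu,.014,(225,195,262,252)))
print("box",rect(c,bx,.014,(225,195,262,252)))
print("pile",rect(c,bl,.028,(298,203,345,265)))
print("crown",rect(c,rd,.093,(355,195,385,232)))
P=pts(c)
# tape ends: depth-based rect incl. tape
bu,bx,bl,rd=M(s)
print("S cover",rect(s,bu,.014,(250,305,335,345)))
print("S box",rect(s,bx,.014,(250,305,335,345)))
print("S pile",rect(s,bl,.028,(290,235,356,272)))
print("S crown",rect(s,rd,.093,(290,190,322,206)))
# depth: high pixels
for n,w,lo,hi in(("stamp",(355,195,385,232),.085,.11),("pile",(298,203,345,265),.02,.045),("cover",(228,195,264,252),.007,.03)):
    m=((P[...,2]>lo)&(P[...,2]<hi)).astype(np.uint8)*255
    print("depth",n,rect(c,m,{"stamp":.093,"pile":.028,"cover":.014}[n],w))
E
```

```text
cover (array([0.52173297, 0.19421916]), (127.22228240966797, 58.747398376464844), 174.82611846923828)
box (array([0.49923615, 0.19617323]), (76.94377136230469, 50.96933364868164), 174.95116424560547)
pile (array([ 0.48129138, -0.02878631]), (127.56360626220703, 55.23773193359375), 16.694944381713867)
crown (array([ 0.54186487, -0.16264209]), (51.16431427001953, 28.49839973449707), 9.057744979858398)
S cover (array([0.51846191, 0.19910837]), (128.24246215820312, 68.3701171875), 174.60265350341797)
S box (array([0.50171933, 0.19556218]), (62.241519927978516, 37.421897888183594), 174.2199249267578)
S pile (array([ 0.48035077, -0.02718858]), (121.32166290283203, 54.506324768066406), 16.516393661499023)
S crown (array([ 0.53882855, -0.15908849]), (31.958698272705078, 13.643350601196289), 4.99031400680542)
depth stamp (array([ 0.54039825, -0.16058961]), (53.948333740234375, 30.56922149658203), 178.64065551757812)
depth pile (array([ 0.4887337 , -0.02605296]), (142.59457397460938, 55.97691345214844), 16.371152877807617)
depth cover (array([0.52904175, 0.19085994]), (141.6163787841797, 58.840301513671875), 174.8389129638672)
```

>>> {"fn": "send_rows", "kwargs": {"travel": [[2,6,0],[5,11,0],[7.5,16,0],[10,20.5,0],[12,25,0],[13,30,0],[14,34,0],[15,37,0]], "rot": [[0,0,-2],[0,0,-4],[0,0,-6],[0,0,-8],[0,0,-10],[0,0,-12],[0,0,-14],[0,0,-15]], "gripper": -0.5, "grip_force": 30}}

```text
time: 0.9
tcp_pos: [0.4201, -0.1924, 0.2501]
ee_rot: [-180.0, 0.0, 10.6]
wrist_force: [0.1, -0.6, 0.2]
opening: 0.064
```

```bash
python3 - <<'E'
from h import *
from cell import status, optics
np.set_printoptions(precision=4,suppress=True)
s=status.get_state();print(s)
c=optics.capture("top");pickle.dump(c,open("top1.pkl","wb"));cv2.imwrite("pics/top1.png",c["color"])
E
```

```text
{'time': 0.9, 'q': array([-24.7933,   5.5126, 112.7592,   0.0039,  61.745 ,  54.6425]), 'qvel': array([60.4652, -8.2883,  9.0149,  0.1571, -1.6594, 69.2248]), 'joint_efforts': array([ -9.4838, -40.2778, -31.186 ,  -0.131 ,   0.4242,  -1.8913]), 'tcp_pos': array([ 0.4201, -0.1924,  0.2501]), 'ee_rot': array([-179.9875,    0.0117,   10.5624]), 'wrist_force': array([ 0.0616, -0.592 ,  0.2329]), 'wrist_torque': array([-0.0021, -0.0072, -0.0321]), 'opening': 0.06398936518994339}
```

>>> {"fn": "send_rows", "kwargs": {"travel": [[1.4,4.8,0],[2.8,9.6,0],[4.1,14.4,0],[5.4,19.2,0],[6.7,24,0],[8,28.8,0],[9.4,33.6,0],[10.7,38.4,0]], "rot": [[0,0,-2],[0,0,-4],[0,0,-6],[0,0,-8],[0,0,-10],[0,0,-12],[0,0,-14],[0,0,-15.9]]}}

```text
time: 1.75
tcp_pos: [0.5274, 0.1917, 0.2501]
ee_rot: [180.0, 0.0, -5.3]
wrist_force: [0.6, -0.3, -0.2]
opening: 0.064
```

>>> {"fn": "send_rows", "kwargs": {"travel": [[0,0.2,-4],[0,0.2,-8],[0,0.2,-12],[0,0.2,-15],[0,0.2,-17.5],[0,0.2,-19.5],[0,0.2,-20.5],[0,0.2,-20.5]], "rot": [[0,0,0],[0,0,0],[0,0,0],[0,0,0],[0,0,0],[0,0,0],[0,0,0],[0,0,0]]}}

```text
time: 2.55
tcp_pos: [0.5264, 0.1912, 0.044]
ee_rot: [179.9, 0.1, -5.2]
wrist_force: [1.0, -0.4, 0.3]
opening: 0.0639
```

```bash
python3 - <<'E'
from h import *
from cell import status, optics
np.set_printoptions(precision=4,suppress=True)
s=status.get_state();print(s["time"],s["tcp_pos"],s["ee_rot"],s["wrist_force"])
for n in("top","side"):
    c=optics.capture(n);pickle.dump(c,open(n+"2.pkl","wb"))
    (a,b),=proj(c,[.528,.193,.02]).astype(int);im=c["color"][max(b-70,0):b+70,a-90:a+90];cv2.imwrite(f"pics/{n}2.png",cv2.resize(im,None,fx=4,fy=4,interpolation=2))
a=cv2.imread("pics/top2.png");b=cv2.imread("pics/side2.png");cv2.imwrite("pics/both2.png",cv2.resize(np.vstack([a,b]),(386*1,600)))
E
```

```text
2.55 [0.5264 0.1912 0.044 ] [179.9352   0.1405  -5.2429] [ 1.0216 -0.4256  0.3474]
```

View pics/side2.png

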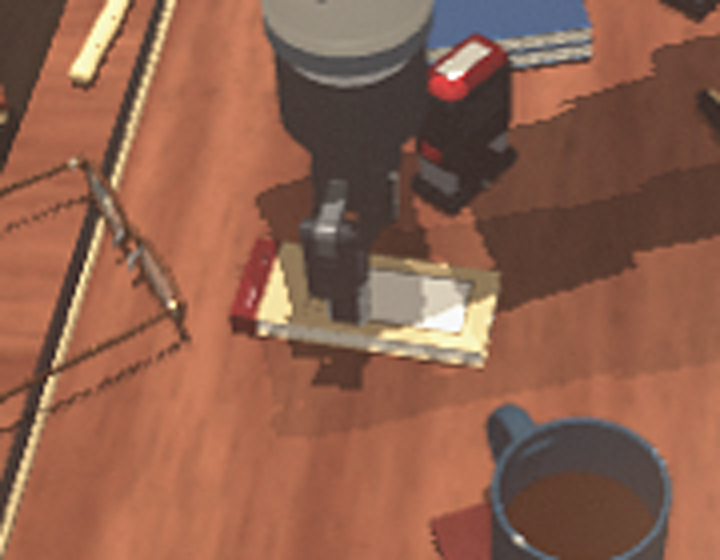

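View pics/top2.png

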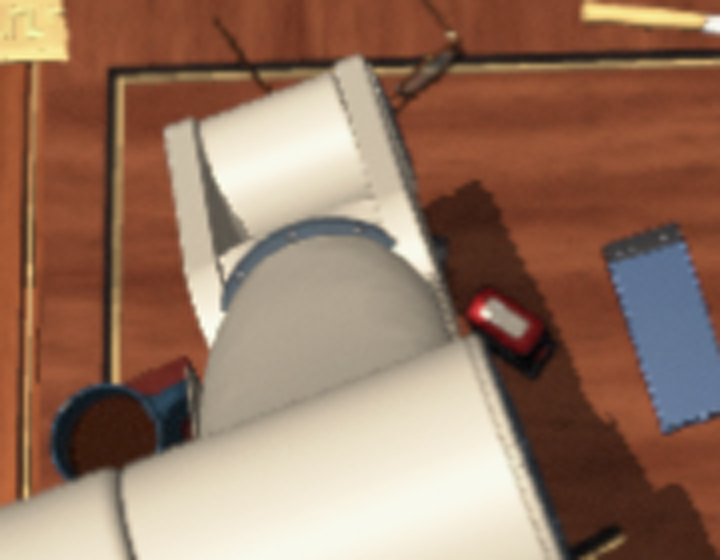

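>>> {"fn": "send_rows", "kwargs": {"travel": [[0.1,0.2,-0.8],[0.1,0.2,-1.4],[0.1,0.2,-1.8],[0.1,0.2,-2.1],[0.1,0.2,-2.1],[0.1,0.2,-2.1]], "rot": [[0,0,0],[0,0,0],[0,0,0],[0,0,0],[0,0,0],[0,0,0]]}}

```text
time: 3.25
tcp_pos: [0.5283, 0.1936, 0.0243]
ee_rot: [180.0, 0.0, -5.2]
wrist_force: [-0.5, 0.1, 0.5]
opening: 0.0639
```

>>> {"fn": "send_rows", "kwargs": {"travel": [[0,0,-0.15],[0,0,-0.3],[0,0,-0.3]], "rot": [[0,0,0],[0,0,0],[0,0,0]]}}

```text
time: 3.55
tcp_pos: [0.5282, 0.1935, 0.0212]
ee_rot: [180.0, 0.0, -5.2]
wrist_force: [0.9, -0.6, -1.0]
opening: 0.0641
```

>>> {"fn": "send_rows", "kwargs": {"travel": [[0,0,-0.1],[0,0,-0.2],[0,0,-0.3],[0,0,-0.3]], "rot": [[0,0,0],[0,0,0],[0,0,0],[0,0,0]]}}

```text
time: 3.95
tcp_pos: [0.5282, 0.1935, 0.0181]
ee_rot: [180.0, 0.0, -5.2]
wrist_force: [0.1, -0.4, -0.1]
opening: 0.0637
```

>>> {"fn": "send_rows", "kwargs": {"travel": [[0,0,-0.1],[0,0,-0.2],[0,0,-0.2]], "rot": [[0,0,0],[0,0,0],[0,0,0]]}}

```text
time: 4.25
tcp_pos: [0.5282, 0.1935, 0.0161]
ee_rot: [180.0, 0.0, -5.2]
wrist_force: [0.4, -0.6, -0.3]
opening: 0.0641
```

>>> {"fn": "send_rows", "kwargs": {"travel": [[0,0,-0.1],[0,0,-0.2],[0,0,-0.2]], "rot": [[0,0,0],[0,0,0],[0,0,0]]}}

```text
time: 4.55
tcp_pos: [0.5282, 0.1935, 0.0141]
ee_rot: [180.0, 0.0, -5.2]
wrist_force: [1.0, -0.9, 0.1]
opening: 0.0641
```

>>> {"fn": "send_rows", "kwargs": {"travel": [[0,0,0],[0,0,0],[0,0,0],[0,0,0]], "rot": [[0,0,0],[0,0,0],[0,0,0],[0,0,0]], "gripper": 0.2, "grip_force": 40}}

```text
time: 4.95
tcp_pos: [0.5287, 0.1937, 0.0152]
ee_rot: [-180.0, -0.0, -5.2]
wrist_force: [-1.7, -0.5, 10.6]
opening: 0.055
```

>>> {"fn": "send_rows", "kwargs": {"travel": [[0,0,0.3],[0,0,0.8],[0,0,1.5],[0,0,2],[0,0,2]], "rot": [[0,0,0],[0,0,0],[0,0,0],[0,0,0],[0,0,0]]}}

```text
time: 5.45
tcp_pos: [0.5289, 0.1938, 0.0352]
ee_rot: [-180.0, -0.1, -5.2]
wrist_force: [0.2, 0.5, -1.4]
opening: 0.0553
```

```bash
cat > look.py <<'E'
import sys
from h import *
from cell import status, optics
np.set_printoptions(precision=4,suppress=True)
k=sys.argv[1];P=eval(sys.argv[2])
s=status.get_state();print(s["time"],s["tcp_pos"],s["ee_rot"],s["wrist_force"],s["opening"])
for n in sys.argv[3:] or ("top","side"):
    c=optics.capture(n);pickle.dump(c,open(f"{n}{k}.pkl","wb"))
    (a,b),=proj(c,P).astype(int);b=np.clip(b,70,410);im=c["color"][b-70:b+70,a-90:a+90];cv2.imwrite(f"pics/{n}{k}.png",cv2.resize(im,None,fx=4,fy=4,interpolation=2));print(n,"crop origin",a-90,b-70)
E
python3 look.py 3 "[.528,.193,.04]" side
```

```text
5.45 [0.5289 0.1938 0.0352] [-179.9652   -0.0769   -5.2397] [ 0.2178  0.5111 -1.3886] 0.055278800227273855
side crop origin 202 244
```

View pics/side3.png

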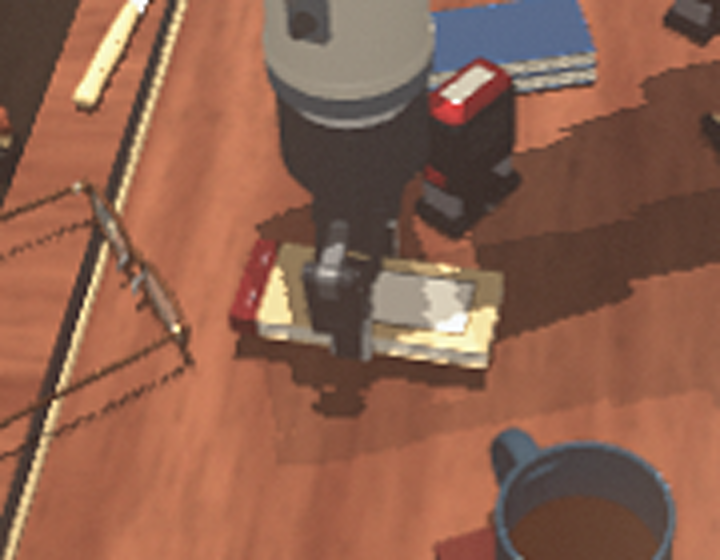

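Book gripped at 55.3 mm opening and level; the side view shows it lifted clear of its shadow. Next I carry it over the pile.

>>> {"fn": "send_rows", "kwargs": {"travel": [[0,0,4.5],[0,0,9],[-0.3,-2,12],[-1,-6,12],[-1.9,-10.5,12],[-2.7,-15,12],[-3.4,-19,12],[-4,-22,12]], "rot": [[0,0,0],[0,0,0],[0,0,2],[0,0,6],[0,0,10],[0,0,14],[0,0,18],[0,0,21.7]]}}

```text
time: 6.3
tcp_pos: [0.4874, -0.0285, 0.1542]
ee_rot: [180.0, 0.0, 16.6]
wrist_force: [1.1, 0.1, -1.7]
opening: 0.0553
```

>>> {"fn": "send_rows", "kwargs": {"travel": [[0,0,-3],[0,0,-5.5],[0,0,-7.5],[0,0,-8.4],[0,0,-8.4],[0,0,-8.4]], "rot": [[0,0,0],[0,0,0],[0,0,0],[0,0,0],[0,0,0],[0,0,0]]}}

```text
time: 6.9
tcp_pos: [0.4887, -0.0264, 0.0707]
ee_rot: [180.0, -0.0, 16.5]
wrist_force: [-0.0, 0.8, -1.4]
opening: 0.055
```

```bash
python3 look.py 4 "[.4885,-.0265,.04]"
```

```text
6.9 [ 0.4887 -0.0264  0.0707] [179.9929  -0.0198  16.4674] [-0.0021  0.8015 -1.3597] 0.054979402566642625
top crop origin 231 162
side crop origin 230 178
```

View pics/side4.png

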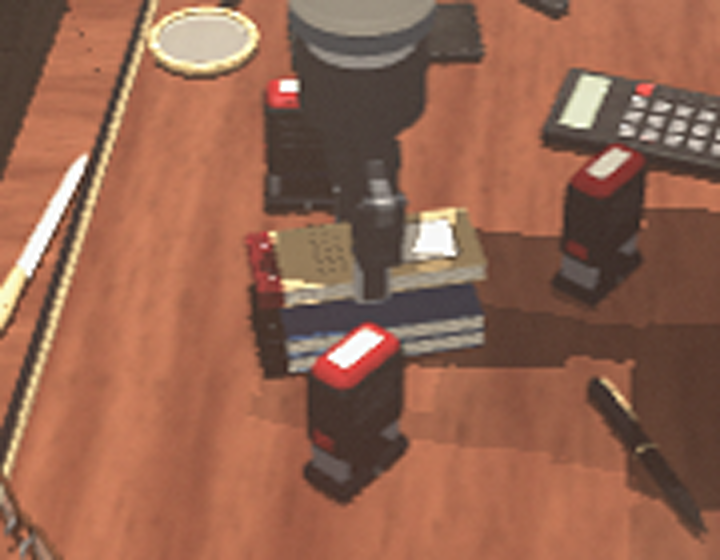

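View pics/top4.png

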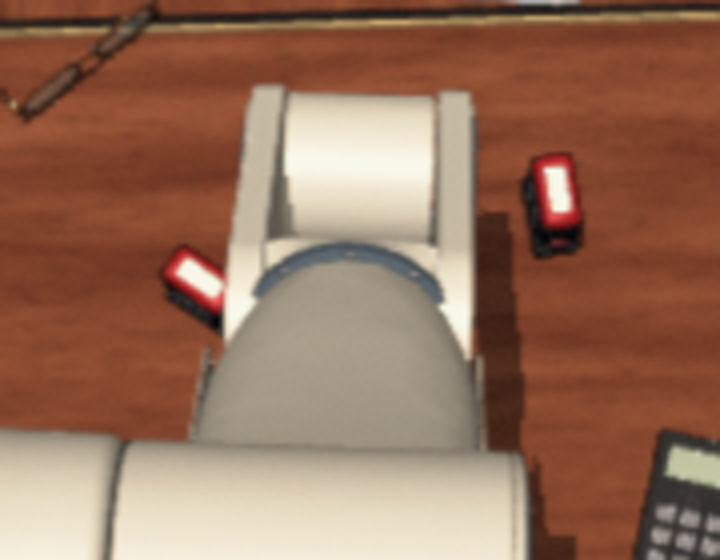

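Side view: the cover (box end right, at crop (435,240)) hangs parallel just above the pile, and its ends line up with the pile's. I lower until it is just above, then check the ends.

>>> {"fn": "send_rows", "kwargs": {"travel": [[0,0,-0.8],[0,0,-1.6],[0,0,-2.1],[0,0,-2.4],[0,0,-2.4]], "rot": [[0,0,0],[0,0,0],[0,0,0],[0,0,0],[0,0,0]]}}

```text
time: 7.5
tcp_pos: [0.4879, -0.0264, 0.0457]
ee_rot: [-180.0, 0.1, 16.5]
wrist_force: [0.1, -0.1, -2.1]
opening: 0.0551
```

```bash
python3 look.py 5 "[.4885,-.0265,.04]" side; python3 - <<'E'
from h import *
c=pickle.load(open("side5.pkl","rb"));im=c["color"][225:275,285:360];cv2.imwrite("pics/z5.png",cv2.resize(im,None,fx=10,fy=10,interpolation=2))
E
```

```text
7.5 [ 0.4879 -0.0264  0.0457] [-179.9778    0.061    16.4573] [ 0.1452 -0.1337 -2.0567] 0.05506917764763854
side crop origin 230 178
```

View pics/z5.png

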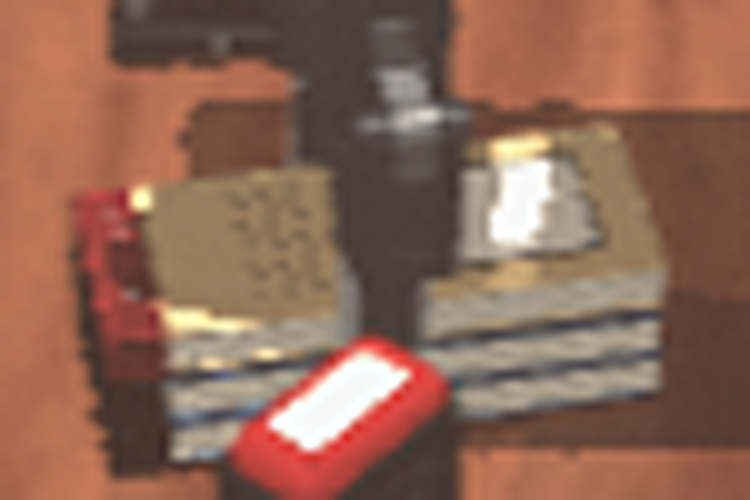

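```bash
python3 - <<'E'
from h import *
c=pickle.load(open("side5.pkl","rb"));a=np.radians(16.5);R=np.array([[np.cos(a),-np.sin(a)],[np.sin(a),np.cos(a)]])
for l in[(-70,28),(57,28),(70,28)]:
    xy=[.4885,-.0265]+R@np.array(l)/1000
    print(l,[(np.round((proj(c,[*xy,z])[0]-[285,225])*10+4.5)).tolist() for z in(.0445,.0305,.028,.014,0)])
E
```

```text
(-70, 28) [[659.0, 263.0], [656.0, 305.0], [656.0, 313.0], [654.0, 354.0], [652.0, 395.0]]
(57, 28) [[151.0, 332.0], [153.0, 375.0], [153.0, 382.0], [155.0, 424.0], [157.0, 464.0]]
(70, 28) [[98.0, 340.0], [100.0, 382.0], [101.0, 389.0], [103.0, 431.0], [105.0, 471.0]]
```

Observed corner shifts (665→658, 165→170) match those predicted for aligned books, so I lower it.

>>> {"fn": "send_rows", "kwargs": {"travel": [[0,0,-0.1],[0,0,-0.2],[0,0,-0.2],[0,0,-0.2]], "rot": [[0,0,0],[0,0,0],[0,0,0],[0,0,0]]}}

```text
time: 7.95
tcp_pos: [0.4883, -0.0264, 0.0443]
ee_rot: [180.0, -0.0, 16.5]
wrist_force: [-0.1, 0.3, -2.1]
opening: 0.0551
```

>>> {"fn": "send_rows", "kwargs": {"travel": [[0,0,-0.05],[0,0,-0.1],[0,0,-0.1]], "rot": [[0,0,0],[0,0,0],[0,0,0]]}}

```text
time: 8.25
tcp_pos: [0.4883, -0.0264, 0.0432]
ee_rot: [-180.0, 0.0, 16.5]
wrist_force: [-0.6, 0.4, -0.8]
opening: 0.0551
```

>>> {"fn": "send_rows", "kwargs": {"travel": [[0,0,-0.05],[0,0,-0.1],[0,0,-0.1]], "rot": [[0,0,0],[0,0,0],[0,0,0]]}}

```text
time: 8.55
tcp_pos: [0.4884, -0.0264, 0.043]
ee_rot: [180.0, -0.0, 16.5]
wrist_force: [-3.3, -0.1, 12.2]
opening: 0.055
```

In contact (12 N, TCP held at 0.043). I release and retreat.

>>> {"fn": "send_rows", "kwargs": {"travel": [[0,0,0.1],[0,0,0.1],[0,0,0.1],[0,0,0.1]], "rot": [[0,0,0],[0,0,0],[0,0,0],[0,0,0]], "gripper": -0.6}}

```text
time: 8.95
tcp_pos: [0.4883, -0.0264, 0.0432]
ee_rot: [-180.0, 0.0, 16.5]
wrist_force: [0.9, 0.5, 0.2]
opening: 0.0684
```

>>> {"fn": "send_rows", "kwargs": {"travel": [[0,0,1],[0,0,3],[0,0,7],[0,0,11.5],[0,-2,15],[1,-6,15],[3,-9.5,15],[5,-13.5,15]], "rot": [[0,0,0],[0,0,0],[0,0,0],[0,0,0],[0,0,-3],[0,0,-6],[0,0,-9],[0,0,-11]]}}

```text
time: 9.75
tcp_pos: [0.5388, -0.1625, 0.1948]
ee_rot: [180.0, -0.1, 5.4]
wrist_force: [0.9, 0.6, -0.8]
opening: 0.0683
```

```bash
python3 look.py 6 "[.4885,-.0265,.04]"
```

```text
9.75 [ 0.5388 -0.1625  0.1948] [179.9768  -0.0889   5.3743] [ 0.8859  0.6455 -0.8125] 0.06827474402742252
top crop origin 231 162
side crop origin 230 178
```

View pics/top6.png

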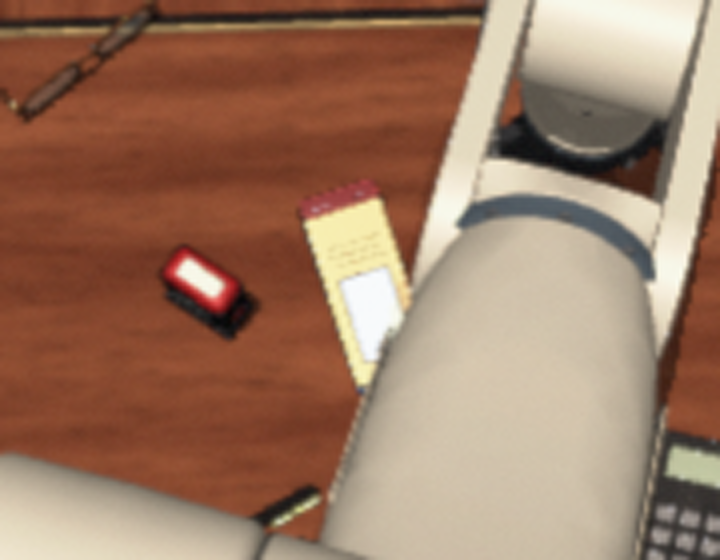

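View pics/side6.png

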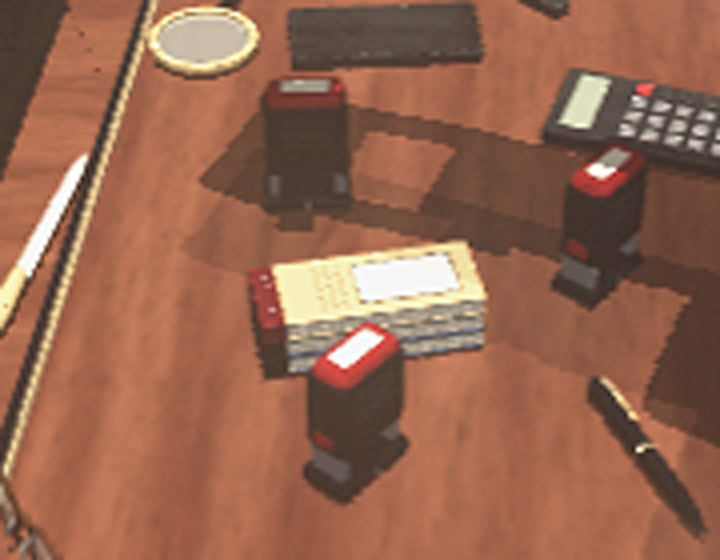

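Cover lies squarely on the pile, three layers flush. Next I measure the printed box and refine the stamp pose from the unobstructed frames.

```bash
python3 - <<'E'
from h import *
t=pickle.load(open("top0.pkl","rb"));s0=pickle.load(open("side0.pkl","rb"));s6=pickle.load(open("side6.pkl","rb"))
def big(m,w):
    u0,v0,u1,v1=w;k=np.zeros_like(m);k[v0:v1,u0:u1]=m[v0:v1,u0:u1];return k.astype(np.uint8)*255
def cen(c,k,z):
    n,l,st,ce=cv2.connectedComponentsWithStats(k);i=1+np.argmax(st[1:,4]);return ce[i],onz(c,ce[i],z)[0],st[i,4]
def chan(c):return [c["color"][...,i].astype(int) for i in range(3)]
b,g,r=chan(t);w=(355,195,385,232)
k=big((b>140)&(r>140),w);print("label top",cen(t,k,.093));print(rect(t,k,.093,w))
k=big((r>g+70)&(r>130)|(b>140)&(r>140),w)
k2=big((r>90)&(g<50)|(b>140)&(r>140),w)
for q in(k,k2):print("crown top",cen(t,q,.093),rect(t,q,.093,w))
b,g,r=chan(s0);w=(292,192,322,215)
k=big((b>120)&(r>140),w);print("label side",cen(s0,k,.093));print(rect(s0,k,.093,w))
b,g,r=chan(s6);w=(310,235,350,258)
for th in(170,200):
    k=big((b>th)&(r>th),w);print("box",cen(s6,k,.042),rect(s6,k,.042,w))
for n,c,w in(("t",t,(352,192,388,232)),("s",s0,(288,188,326,238))):
    im=c["color"][w[1]:w[3],w[0]:w[2]];cv2.imwrite(f"pics/st{n}.png",cv2.resize(im,None,fx=12,fy=12,interpolation=cv2.INTER_NEAREST))
E
```

```text
label top (array([370.13793103, 209.01724138]), array([ 0.54164867, -0.16246337,  0.093     ]), np.int32(58))
(array([ 0.54176892, -0.16246898]), (30.236019134521484, 14.177812576293945), 5.896412372589111)
crown top (array([369.83333333, 209.17361111]), array([ 0.54122512, -0.16160026,  0.093     ]), np.int32(144)) (array([ 0.54147327, -0.16141495]), (47.726646423339844, 24.310434341430664), 7.105177879333496)
crown top (array([369.97810219, 208.87591241]), array([ 0.54206044, -0.16203387,  0.093     ]), np.int32(137)) (array([ 0.54175873, -0.16195688]), (52.145877838134766, 28.68248176574707), 8.083730697631836)
label side (array([306., 199.]), array([ 0.53893967, -0.16133448,  0.093     ]), np.int32(39))
(array([ 0.53898645, -0.16134419]), (32.036495208740234, 9.121552467346191), 4.99031400680542)
box (array([327.59101655, 248.51300236]), array([ 0.47049859, -0.02627217,  0.042     ]), np.int32(423)) (array([ 0.46981573, -0.03004144]), (100.42813110351562, 54.43124008178711), 16.23250961303711)
box (array([330.66055046, 247.        ]), array([ 0.46330144, -0.03265365,  0.042     ]), np.int32(218)) (array([ 0.46295337, -0.03279796]), (61.58144760131836, 33.46229553222656), 15.854927062988281)
```

View pics/stt.png

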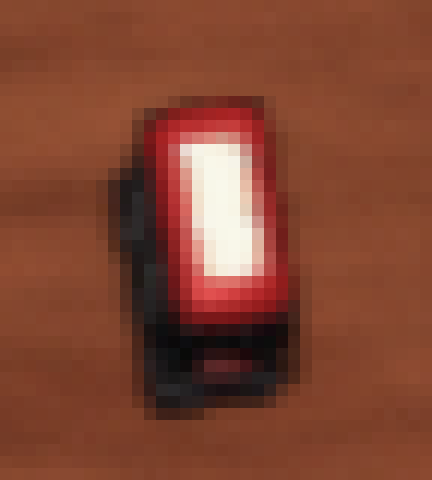

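View pics/sts.png

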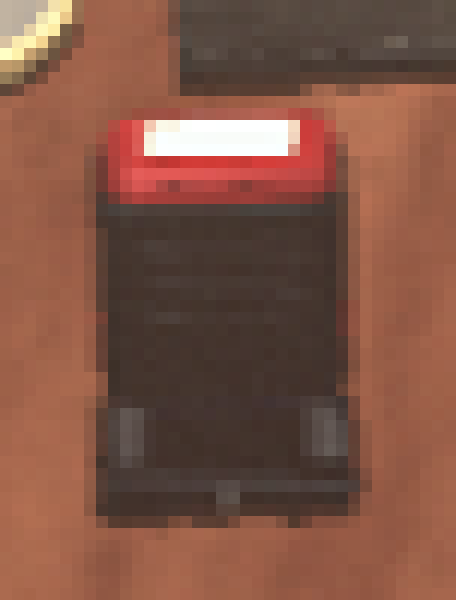

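>>> {"fn": "send_rows", "kwargs": {"travel": [[0.2,0,-3],[0.2,0,-5.5],[0.2,0,-7],[0.2,0,-7],[0.2,0,-7]], "rot": [[0,0,1],[0,0,1],[0,0,1],[0,0,1],[0,0,1]]}}

```text
time: 10.35
tcp_pos: [0.5402, -0.1611, 0.1238]
ee_rot: [-180.0, 0.0, 6.5]
wrist_force: [0.6, -0.2, 0.4]
opening: 0.0685
```

```bash
python3 look.py 7 "[.541,-.162,.09]" side
```

```text
10.35 [ 0.5402 -0.1611  0.1238] [-179.9903    0.0136    6.476 ] [ 0.5563 -0.2258  0.4062] 0.06850949032773311
side crop origin 215 129
```

View pics/side7.png

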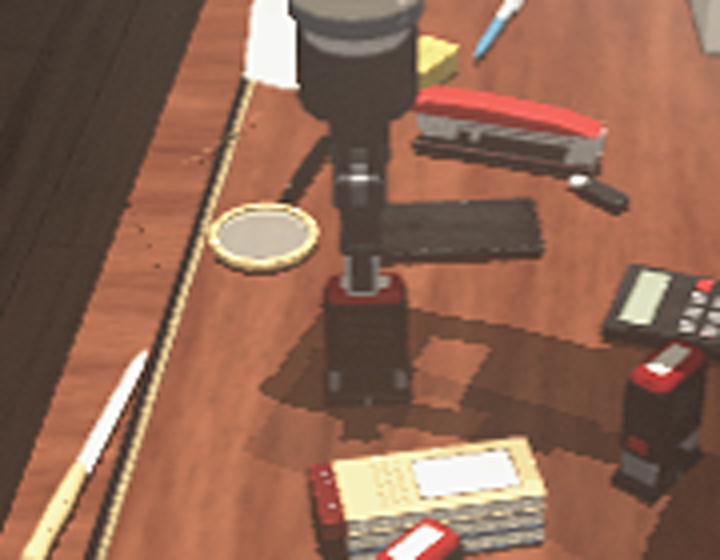

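The finger (crop x≈361, nearer the camera, so about 5 px left by parallax) is centred on the stamp (x≈367). I descend and grip.

>>> {"fn": "send_rows", "kwargs": {"travel": [[0,-0.1,-1.5],[0,-0.1,-3],[0,-0.1,-4.5],[0,-0.1,-5.5],[0,-0.1,-5.9],[0,-0.1,-5.9],[0,-0.1,-5.9]], "rot": [[0,0,0],[0,0,0],[0,0,0],[0,0,0],[0,0,0],[0,0,0],[0,0,0]]}}

```text
time: 11.1
tcp_pos: [0.5405, -0.1625, 0.0644]
ee_rot: [180.0, -0.0, 6.5]
wrist_force: [0.0, -0.1, -0.1]
opening: 0.0683
```

>>> {"fn": "send_rows", "kwargs": {"travel": [[0,0,0],[0,0,0],[0,0,0],[0,0,0],[0,0,0],[0,0,0]], "rot": [[0,0,0],[0,0,0],[0,0,0],[0,0,0],[0,0,0],[0,0,0]], "gripper": 0.7, "grip_force": 60}}

```text
time: 11.7
tcp_pos: [0.5406, -0.1625, 0.0646]
ee_rot: [180.0, -0.0, 6.5]
wrist_force: [0.6, 0.3, 4.1]
opening: 0.0305
```

```bash
python3 look.py 8 "[.541,-.162,.06]" side
```

```text
11.7 [ 0.5406 -0.1625  0.0646] [179.9835  -0.042    6.4573] [0.614  0.2739 4.1344] 0.03050810264014087
side crop origin 215 138
```

View pics/side8.png

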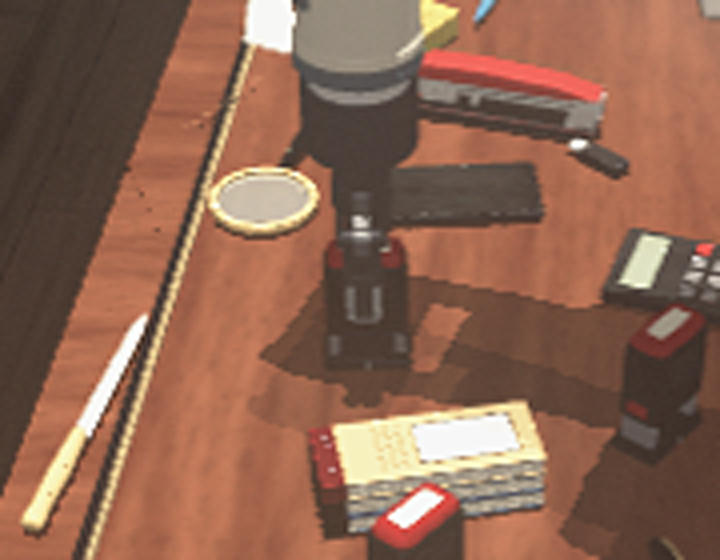

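>>> {"fn": "send_rows", "kwargs": {"travel": [[0,0,2],[0,0,5],[0,0,8],[-1.5,2.6,9],[-3.2,5.4,9],[-4.9,8.3,9],[-6.5,11,9],[-7.6,12.9,9]], "rot": [[0,0,0],[0,0,0],[0,0,0],[0,0,2],[0,0,4],[0,0,6],[0,0,8],[0,0,10]]}}

```text
time: 12.55
tcp_pos: [0.4624, -0.0321, 0.1538]
ee_rot: [-180.0, 0.1, 16.6]
wrist_force: [-0.1, 0.5, -1.0]
opening: 0.0302
```

>>> {"fn": "send_rows", "kwargs": {"travel": [[0,0,-1.5],[0,0,-3],[0,0,-3.8],[0,0,-4],[0,0,-4]], "rot": [[0,0,0],[0,0,0],[0,0,0],[0,0,0],[0,0,0]]}}

```text
time: 13.05
tcp_pos: [0.4641, -0.0336, 0.114]
ee_rot: [-180.0, 0.0, 16.4]
wrist_force: [-0.2, 0.1, -0.5]
opening: 0.0305
```

```bash
python3 look.py 9 "[.464,-.033,.06]" side; python3 - <<'E'
from h import *
c=pickle.load(open("side9.pkl","rb"));im=c["color"][215:275,285:365];cv2.imwrite("pics/z9.png",cv2.resize(im,None,fx=10,fy=10,interpolation=2))
E
```

```text
13.05 [ 0.4641 -0.0336  0.114 ] [-179.9833    0.0473   16.441 ] [-0.2013  0.1092 -0.4962] 0.030459485815644036
side crop origin 240 171
```

View pics/side9.png

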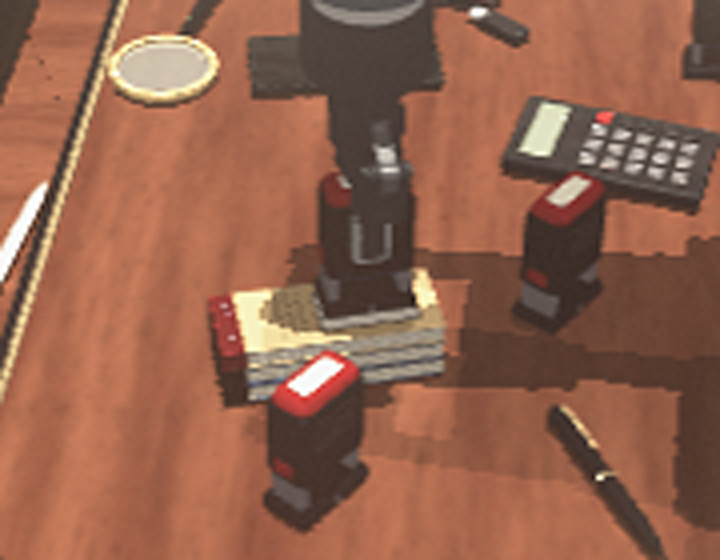

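View pics/z9.png

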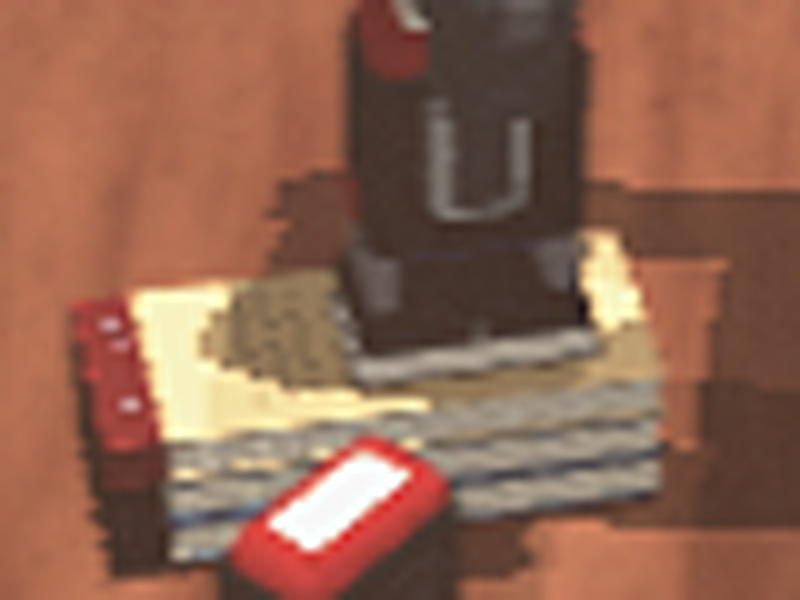

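The foot hovers over the box, parallel to the book; box slivers show at left (345,320) and along the front (475,355) in the zoom. I lower to just above and quantify.

>>> {"fn": "send_rows", "kwargs": {"travel": [[0,0,-0.3],[0,0,-0.5],[0,0,-0.5],[0,0,-0.5]], "rot": [[0,0,0],[0,0,0],[0,0,0],[0,0,0]]}}

```text
time: 13.5
tcp_pos: [0.4643, -0.0335, 0.1094]
ee_rot: [180.0, -0.0, 16.5]
wrist_force: [0.6, -0.4, -1.4]
opening: 0.0308
```

```bash
python3 look.py 10 "[.464,-.033,.06]" side; python3 - <<'E'
from h import *
c=pickle.load(open("side10.pkl","rb"));d=pickle.load(open("side6.pkl","rb"))
for n,k in(("z10",c),("z6",d)):
    im=k["color"][225:265,310:360];cv2.imwrite(f"pics/{n}.png",cv2.resize(im,None,fx=15,fy=15,interpolation=cv2.INTER_CUBIC))
E
```

```text
13.5 [ 0.4643 -0.0335  0.1094] [179.9958  -0.0081  16.4568] [ 0.5896 -0.3988 -1.4025] 0.03080967887579116
side crop origin 240 171
```

View pics/z10.png

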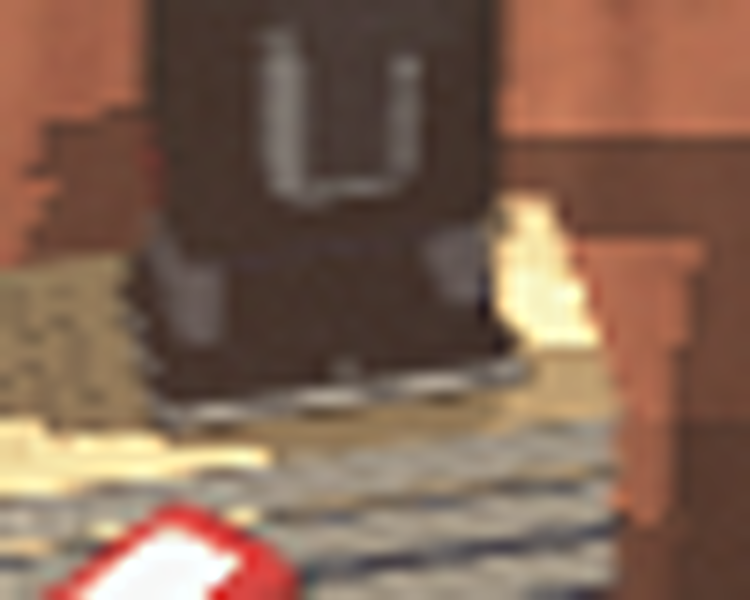

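View pics/z6.png

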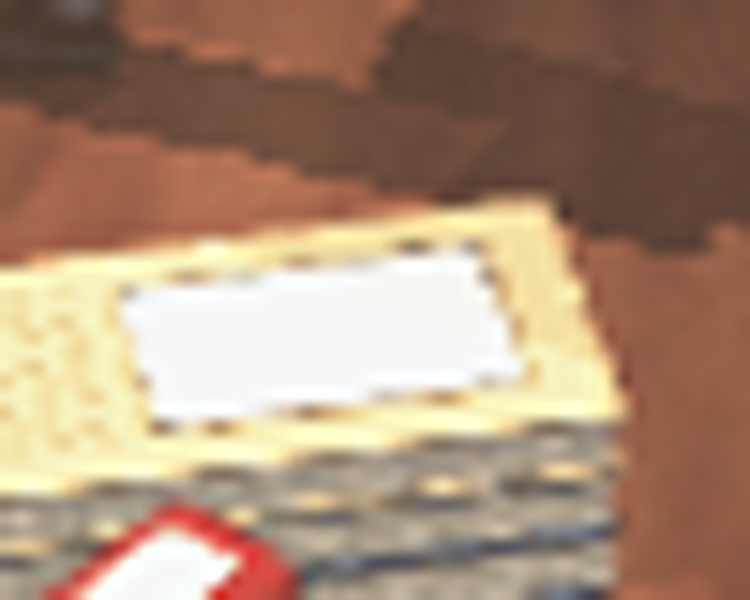

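>>> {"fn": "send_rows", "kwargs": {"travel": [[0,0,-0.1],[0,0,-0.15],[0,0,-0.2],[0,0,-0.2]], "rot": [[0,0,0],[0,0,0],[0,0,0],[0,0,0]]}}

```text
time: 13.95
tcp_pos: [0.4642, -0.0334, 0.1072]
ee_rot: [-180.0, 0.0, 16.5]
wrist_force: [-0.2, 0.2, -0.9]
opening: 0.0304
```

>>> {"fn": "send_rows", "kwargs": {"travel": [[0,0,-0.05],[0,0,-0.05]], "rot": [[0,0,0],[0,0,0]]}}

```text
time: 14.15
tcp_pos: [0.4643, -0.0334, 0.1069]
ee_rot: [-180.0, 0.0, 16.5]
wrist_force: [-0.7, -0.1, 0.2]
opening: 0.0303
```

```bash
python3 look.py 11 "[.464,-.033,.06]" side; python3 - <<'E'
from h import *
c=pickle.load(open("side11.pkl","rb"));d=pickle.load(open("side6.pkl","rb"))
im=c["color"][225:265,310:360];cv2.imwrite("pics/z11.png",cv2.resize(im,None,fx=15,fy=15,interpolation=cv2.INTER_CUBIC))
# sample columns: brightness of rows for a few columns
for u in(324,328,332,336,340):
    print(u,"foot",c["color"][246:257,u].sum(1)//3,"box",d["color"][246:257,u].sum(1)//3)
for v in(242,244,246,248):
    print(v,"foot",c["color"][v,314:324].sum(1)//3,c["color"][v,338:350].sum(1)//3,"box",d["color"][v,314:324].sum(1)//3,d["color"][v,338:350].sum(1)//3)
E
```

```text
14.15 [ 0.4643 -0.0334  0.1069] [-179.9991    0.       16.4551] [-0.6875 -0.1162  0.1752] 0.030303955401771294
side crop origin 240 171
324 foot [ 81  80  66  57  58  55  63  80 128 222 119] box [247 247 247 247 247 248 252 143 229 232 118]
328 foot [ 55  55  57  54  55  56  84 120 115 126 140] box [247 247 247 247 248 250 205 226 227 222 169]
332 foot [ 54  52  54  67  80 102  92 119 116 129 151] box [247 247 247 247 248 251 180 228 231 125 153]
336 foot [ 55  55  55  54  56  98 119 118 134 146 155] box [247 247 247 248 250 201 226 227 200 140 163]
340 foot [ 56  53  56  55  89  91 119 116 135 146 149] box [244 247 247 248 250 175 228 237 130 149 149]
242 foot [106 113 115 124 107  75  77  80  56  58] [ 71  89  91  89  97 181 216 213 214 187 115 122] box [211 224 225 234 233 232 231 229 228 228] [250 249 250 239 192 209 210 209 212 183 102 109]
244 foot [108 119 121 102  61  52  72  90  92  92] [ 57  80  91  92  79 197 233 228 228 238 229 124] box [215 226 225 210 183 230 243 249 251 251] [244 244 245 248 234 175 210 209 210 222 208 110]
246 foot [ 99 120 119 105  78  65  61  79  91  93] [ 52  58  56  50  46 108 210 232 229 230 221 172] box [200 226 226 204 236 249 248 247 247 247] [247 246 244 245 247 234 173 209 209 210 199 147]
248 foot [111 109 120 118 121  99  54  61  71  71] [ 58  57  56  56  52  45 111 152 149 148 149 145] box [211 204 226 226 220 244 248 247 247 247] [247 247 247 247 248 247 219 225 227 220 211 200]
```

View pics/z11.png

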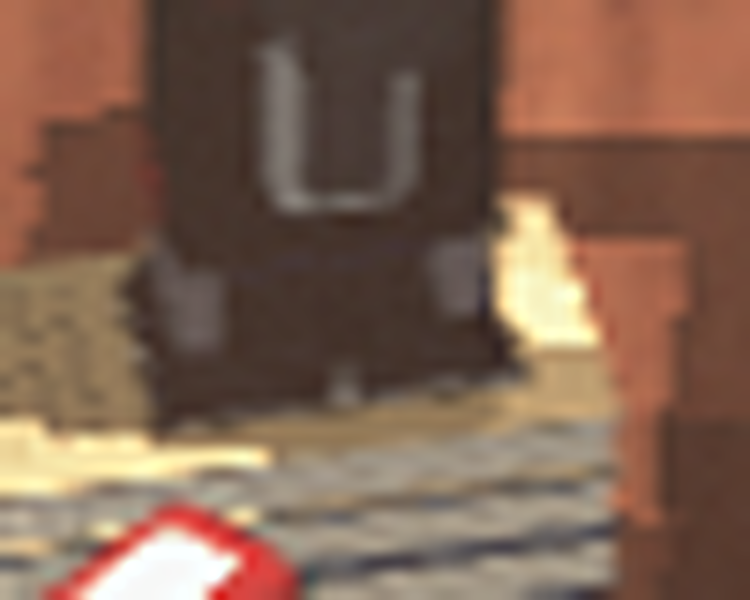

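Foot touches the page with about 0.3–0.7 px (~1 mm) of box showing on the front and both ends, which is the expected centred margin. Press gently.

>>> {"fn": "send_rows", "kwargs": {"travel": [[0,0,-0.05],[0,0,-0.15],[0,0,-0.3],[0,0,-0.45],[0,0,-0.6],[0,0,-0.6]], "rot": [[0,0,0],[0,0,0],[0,0,0],[0,0,0],[0,0,0],[0,0,0]]}}

```text
time: 14.8
tcp_pos: [0.4643, -0.0334, 0.1007]
ee_rot: [-180.0, -0.0, 16.5]
wrist_force: [-2.1, 0.5, 6.3]
opening: 0.0304
```

>>> {"fn": "send_rows", "kwargs": {"travel": [[0,0,-0.15],[0,0,-0.3],[0,0,-0.4],[0,0,-0.45],[0,0,-0.45],[0,0,-0.45]], "rot": [[0,0,0],[0,0,0],[0,0,0],[0,0,0],[0,0,0],[0,0,0]]}}

```text
time: 15.4
tcp_pos: [0.4643, -0.0334, 0.0965]
ee_rot: [-180.0, -0.0, 16.5]
wrist_force: [-2.8, 1.1, 8.0]
opening: 0.0301
```

```bash
python3 look.py 12 "[.464,-.033,.06]" side; python3 - <<'E'
from h import *
c=pickle.load(open("side12.pkl","rb"))
im=c["color"][215:265,305:360];cv2.imwrite("pics/z12.png",cv2.resize(im,None,fx=14,fy=12,interpolation=cv2.INTER_CUBIC))
E
```

```text
15.4 [ 0.4643 -0.0334  0.0965] [-179.9997   -0.0033   16.4573] [-2.8184  1.0737  7.9823] 0.03012644093667811
side crop origin 240 171
```

View pics/z12.png

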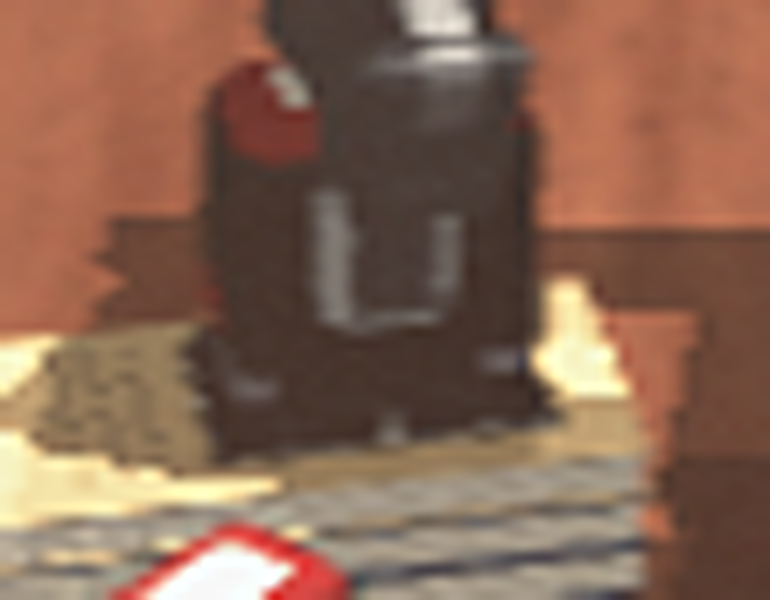

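>>> {"fn": "send_rows", "kwargs": {"travel": [[0,0,-0.03],[0,0,-0.06],[0,0,-0.06],[0,0,-0.06],[0,0,-0.06]], "rot": [[0,0,0],[0,0,0],[0,0,0],[0,0,0],[0,0,0]]}}

```text
time: 15.95
tcp_pos: [0.4644, -0.0334, 0.0959]
ee_rot: [-180.0, -0.0, 16.5]
wrist_force: [-2.4, 1.4, 8.7]
opening: 0.0303
```

```bash
python3 look.py 13 "[.464,-.033,.06]" side top; python3 - <<'E'
from h import *
a=pickle.load(open("side11.pkl","rb"))["color"];b=pickle.load(open("side13.pkl","rb"))["color"]
cv2.imwrite("pics/full13.png",b)
for u in(328,332,336,340):print(u,a[246:257,u].sum(1)//3,b[246:257,u].sum(1)//3)
E
```

```text
15.95 [ 0.4644 -0.0334  0.0959] [-179.9995   -0.007    16.458 ] [-2.4316  1.3731  8.738 ] 0.0303400135547561
side crop origin 240 171
top crop origin 234 169
328 [ 55  55  57  54  55  56  84 120 115 126 140] [ 58  54  59  56  57  54  85 123 120 129 144]
332 [ 54  52  54  67  80 102  92 119 116 129 151] [ 58  54  57  67  80 103  93 121 115 130 153]
336 [ 55  55  55  54  56  98 119 118 134 146 155] [ 56  58  55  54  56  85 123 119 136 150 157]
340 [ 56  53  56  55  89  91 119 116 135 146 149] [ 56  52  58  55  90  93 120 120 138 144 152]
```

View pics/full13.png

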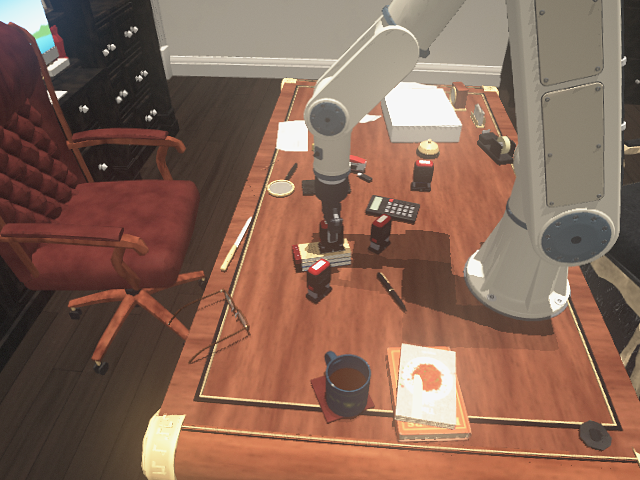

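The side view shows the stamp upright and pressed on the pile, the foot unmoved since touchdown, and the mug, spectacles and phone undisturbed. The object at (423,175) behind is the 0.43 m one, nearer the base than the stamp I took. Handing in.

```bash
python3 -c "
from cell import order;print(order.finish_job())"
```

```text
the job is handed in; nothing more can be done
None
```

The cover book is on the pile and the stamp is held pressed in its printed box. I handed the job in at about 16 s, with the arm still holding the stamp; no verdict came back.

- **Cover book:** I gripped it across its width, set it on the two blue books until the wrist read about 12 N, then let go. It lies printed side up, and in the side view all three books are flush with no visible offset. The fingertips also touched the desk with about 10 N while I gripped it, which did no harm.
- **Stamp:** I took the one farthest from the base, at 0.56 m; the others stand at 0.35, 0.43 and 0.49 m. It is upright at a yaw of 16.5°, matching the book. About 1 mm of the box shows at the front and both ends, so it is centred to about 0.5–1 mm.
- **Press:** The cap is down about 10.5 mm of its 12 mm, judged from how far the gripper moved. The wrist reads 8.7 N, consistent with that depth and short of the stop. The foot did not shift while I pressed.

The mug, spectacles and the other stamps look undisturbed in the last side picture. The phone is mostly hidden behind the gripper there, but the arm's path stayed clear of it. I could not see the print itself under the foot. The two cameras disagreed by 1–3 mm on the stamp's position, so I centred it by comparing foot and box within the side view.

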